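# Wedge up the glued blocks and take the glue pot off its stand

### The arm

A 6-joint arm with a two-finger parallel gripper is mounted at the origin on a cart in front of the work surface, level with it; the furniture and walls round the work are solid. World frame = base frame: x ahead of the robot, y to its left, z up, the work surface at z = 0. Lengths are in m, angles in degrees, forces in N, time in s.
With the tool pointing down it reaches from about 0.325 to 0.9 m from the base axis. Payload 3.5 kg.
Tool frame: the origin (TCP) lies midway between the tips of the shut fingers; the grasp point (between the pads) lies 19 mm behind it; z points along the fingers, y is the line along which they close (so a half turn about z gives the same grasp; the last joint's range is limited). The gripper opens to 85 mm and grips with 20 to 120 N. Pads are 22 mm wide; open, the fingers measure 114 mm over their backs; the gripper's body (76 mm by 85 mm) begins 54 mm behind the grasp point. The pads swing forward as they close: fully open they stand 13 mm farther back than shut.
Start: joints at [-76.455, 15.837, -1.513, 72.651, 0, 84.076], TCP at [0.208, -0.589, 0.231] pointing down, gripper open.
Joint ranges: [-178.77, 178.77], [-48.84, 107.48], [-61.69, 71.31], [-111.58, 123.2], [-90, 87.43], [-180, 180]. Speed limits (degrees/s): [147.25, 147.25, 180, 180, 180, 180].

### API

Orientations are given as [roll, pitch, yaw] about the fixed x, y, z axes, in that order (R = Rz(yaw) Ry(pitch) Rx(roll)).
In Python, from station import read_state, capture, job_done gives the robot as it stands.
- The arm moves only by the tool move_arm, never from a script. Its argument "rows" is text: rows parted by semicolons, each of 7 numbers parted by spaces: the opening, from 0 (shut) to 1 (fully open), then the shift along the tool's x, y, z scaled (see below), then the turn, a rotation vector about the tool's x, y, z scaled (see below). In form: claw dx dy dz rx ry rz; .... A call has 1 to 10 rows; each row is the pose to reach, as a shift and turn from the pose commanded when the call began, along the tool's axes at that moment; what a row does not reach only later rows make up. The controller multiplies each number of a shift by 0.4 m and each number of a turn by 45 degrees. A row lasts 1/10 s, in which the tool goes at most 50 mm and 8.59 degrees, less where a joint would pass 70% of its speed; a pose out of reach is approached as far as the arm can. A call with a number of a shift or a turn outside -1 to 1 is refused whole. A call with a gripper value outside its range is refused whole. The fingers move at their own pace and stop on an object; "grip_force" is the grip in N (left out, the last holds). Time passes only in rows, so rows that repeat a pose let the fingers close. It gives the time, the measured TCP pose, the force, the opening and the grip force at its end, in the units of the state.
- read_state(): the state, without advancing time (a new reading comes with each control period).
- capture(name): name is "scene" or "top"; returns a dict with "img" (384x512x3 uint8, red, green, blue), "fx", "fy", "cx", "cy" (pixels), "cam_to_world" (4x4, takes a point from camera to world coordinates). Camera axes: x right, y down, z forward; pixel columns grow to the right and rows downward; lengths in m; the calibration is good to about 2 mm. A picture is of the moment at which its call begins. There is no depth.
- job_done(): hands the job in; it is judged then, once.
The state is a dict: "time": time; "qpos": joint angles; "joint_velocities": joint speeds; "effort": joint torques, N m; "tool_pos": TCP position; "tool_rot": TCP orientation; "force": force on the tool from outside, world axes, zero at the start; "torque": the same for the moment, N m; "finger_gap": finger opening in m; "grasp_force": force on a finger pad.
Only numpy, scipy, OpenCV 4.12 (cv2) and the standard library are available. Lean on these libraries where they do the work, as an engineer would, in place of code of your own. Each camera call takes 0.05 s, during which the arm holds its last target. There are 200 camera calls.

### The job

Clamp the glued-up wooden blocks that are out on the desk: lay each one flat on the jig's floor in a bay of its own, with its length along the bay and centred between the bay's ends, and tap that bay's wedge in with the mallet, not with the gripper, until it stops advancing and the block is held tight. Only when every block is tight, lift the glue pot off its stand by its handle and set it upright, wholly on the round cork mat; the mallet must finish standing on its head on its rubber pad, and the jar, spool and cutters are to be left where they are.

Things in the scene. Friction and masses are not known exactly. Their poses are not given: they have to be found in the camera images.
- jig: wooden wedge jig, fixed: base 130 (x) by 262 (y) by 8 mm, origin under the base (its x from -70 to +60). Wedges are driven along its +x. Four bars, 12 mm thick, x -28 to +28, tops at 26 mm, at y = +116, +39, -39, -116 mm; between two bars is a bay. From +y to -y it holds: bar, open space for a block (38 mm wide, jaw back), sliding jaw, wedge, next bar
- bay1 (a point): middle of bay 1's open floor space (jaw back), on the base top, 8 mm above the desk; axes as the jig's. The space is 38 mm wide in y, open above and at both x ends; a block lies in it with its 60 mm length along x, and when clamped its middle is 4 mm to the +y side of this point
- bay2 (a point): middle of bay 2's open floor space (jaw back), on the base top, 8 mm above the desk; axes as the jig's. The space is 38 mm wide in y, open above and at both x ends; a block lies in it with its 60 mm length along x, and when clamped its middle is 4 mm to the +y side of this point
- bay3 (a point): middle of bay 3's open floor space (jaw back), on the base top, 8 mm above the desk; axes as the jig's. The space is 38 mm wide in y, open above and at both x ends; a block lies in it with its 60 mm length along x, and when clamped its middle is 4 mm to the +y side of this point
- jaw1: aluminium jaw of bay 1, 17 mm high, 56 mm long, sliding along the jig's y only; its origin is at bay point 1 (0.8 mm above) when fully back and moves about 8 mm to +y before the jaw bears on a block. A light spring (250 N/m) draws it back; its slanted rear face (1 in 5) bears on the wedge
- jaw2: aluminium jaw of bay 2, 17 mm high, 56 mm long, sliding along the jig's y only; its origin is at bay point 2 (0.8 mm above) when fully back and moves about 8 mm to +y before the jaw bears on a block. A light spring (250 N/m) draws it back; its slanted rear face (1 in 5) bears on the wedge
- jaw3: aluminium jaw of bay 3, 17 mm high, 56 mm long, sliding along the jig's y only; its origin is at bay point 3 (0.8 mm above) when fully back and moves about 8 mm to +y before the jaw bears on a block. A light spring (250 N/m) draws it back; its slanted rear face (1 in 5) bears on the wedge
- wedge1: loose wooden wedge in bay 1 behind its jaw, 100 mm long, 20 mm high, 28 mm thick at the butt, 8 mm at the tip; origin under the middle of the butt (the struck end face), x axis to the tip. The butt starts at jig x about -84 to -90 mm; tight on a block at roughly -45 to -35. Driving takes a few N, 10 to 15 N where it stops; friction then holds it
- wedge2: loose wooden wedge in bay 2 behind its jaw, 100 mm long, 20 mm high, 28 mm thick at the butt, 8 mm at the tip; origin under the middle of the butt (the struck end face), x axis to the tip. The butt starts at jig x about -84 to -90 mm; tight on a block at roughly -45 to -35. Driving takes a few N, 10 to 15 N where it stops; friction then holds it
- wedge3: loose wooden wedge in bay 3 behind its jaw, 100 mm long, 20 mm high, 28 mm thick at the butt, 8 mm at the tip; origin under the middle of the butt (the struck end face), x axis to the tip. The butt starts at jig x about -84 to -90 mm; tight on a block at roughly -45 to -35. Driving takes a few N, 10 to 15 N where it stops; friction then holds it
- blank1: wooden block glued up of three layers (light, dark, light), 60 (x) by 30 (y) by 34 mm high, 0.07 kg, origin under its middle; a small dark dot marks the top. Blocks out on the desk number two or three
- blank2: wooden block glued up of three layers (light, dark, light), 60 (x) by 30 (y) by 34 mm high, 0.07 kg, origin under its middle; a small dark dot marks the top. Blocks out on the desk number two or three
- blank3: wooden block glued up of three layers (light, dark, light), 60 (x) by 30 (y) by 34 mm high, 0.07 kg, origin under its middle; a small dark dot marks the top. Blocks out on the desk number two or three
- mallet: small joiner's mallet standing on its head, handle up: dark wooden head 70 (x, the striking direction, both faces alike) by 44 (y) by 36 mm high, square handle 22 by 22 mm, from 36 up to 92 mm (grip it about 68 mm up); 0.24 kg; origin under the middle of the head
- pad: black rubber pad, fixed, 120 (x) by 100 (y) by 3 mm, on which the mallet stands; origin under its middle
- pot: steel glue pot with fixed lid, 72 mm across and 56 mm high, 0.35 kg, empty of anything loose; over the lid a rigid arched handle, a round 9.6 mm bar lying along the pot's y at 87 mm height, 54 mm of it straight, 26 mm clear of the lid below; origin under the middle
- stand: round steel stand, fixed, 90 mm across, top at 30 mm; the pot stands on it at the start; origin under its middle
- cork_mat: round cork mat, fixed, 130 mm across, 4 mm thick; origin under its middle
- braid: bystander: yellow braid spool lying flat, 51 mm across, 10 mm high
- flux_jar: bystander: small jar with orange lid, 41 mm across, 50 mm high
- cutters: bystander: red side cutters lying flat, 124 mm long
Not all that is in view belongs to the job. What is shaped like the blank3 but blue is not meant.

How it is judged:
By the outcome, as a careful person would: the job done as asked, in the order asked, and still so for the second after the job is handed in, with the robot touching nothing.
Of blank1, blank2, blank3 only 2 to 3 are there at a start; the rules pass over those that are not, and their reading is None.
At some moment in a run one of mallet, blank1, blank2, blank3 may be knocked a few centimetres aside while the robot is not near it.
Once in a run the grip may slacken for a moment while it holds something.
It also fails if it takes over 210 s, if anything falls off the work surface, if the arm or the gripper's body presses on something with over 40 N, if the wrist force passes 120 N, or if a joint passes its speed limit or range.

## Working session

There is one attempt and no reset: what is moved stays moved. The work goes in short steps, Python scripts to look and compute and a tool call to move; the robot and the scene stay as the last step left them, time stands still between calls to the robot, and variables do not carry over. Pictures are saved under pics/ and viewed, at most 14 in all, crops included, and the job is handed in when it is done.

Besides the shell and the picture viewer there is one more tool, called after "Emit:" by a JSON object that holds its "api" and its "payload", one argument or row to a line. move_arm: Moves the arm, as the interface text tells. Its arguments: {"type":"object","properties":{"rows":{"type":"string"},"grip_force":{"type":"number"}},"required":["rows"]}

```bash
mkdir -p pics; ls
python3 - <<'E'
from station import read_state, capture
import cv2,numpy as np
print(read_state())
for n in("scene","top"):
    c=capture(n);cv2.imwrite(f"pics/{n}0.png",cv2.cvtColor(c["img"],cv2.COLOR_RGB2BGR))
    print(n,c["fx"],c["fy"],c["cx"],c["cy"],np.round(c["cam_to_world"],4).tolist())
E
```

```text
pics
{'time': 0.0, 'qpos': array([-7.64566856e+01,  1.58788465e+01, -1.59718054e+00,  7.26520317e+01,
        1.84562259e-03,  8.40770686e+01]), 'joint_velocities': array([-0.03097641,  0.10758856, -0.04385206, -0.06572319,  0.04693958,
        0.03045498]), 'effort': array([-6.38880174e-04, -4.45502722e+01,  2.95208788e+01,  1.64426345e-02,
       -1.70780581e-04,  4.64691592e-07]), 'tool_pos': array([ 0.20811301, -0.58850643,  0.23015879]), 'tool_rot': array([-1.79872815e+02, -1.50502208e-02,  1.94662270e+01]), 'force': array([ 0.7248585 , -0.49566578, -0.42142329]), 'torque': array([-0.01111521,  0.02685713, -0.01073687]), 'grasp_force': 0.0, 'finger_gap': 0.08516148628042777}
scene 380.7311802216557 380.7311802216557 255.00770366865626 181.04794211211282 [[-0.8755, -0.3373, 0.3461, 0.1061], [-0.4832, 0.61, -0.628, 0.9117], [0.0007, -0.717, -0.697, 0.9544], [0.0, 0.0, 0.0, 1.0]]
top 444.37145086019405 444.37145086019405 254.96220446748003 192.23416348103376 [[-0.0134, -0.9965, 0.0831, 0.3786], [-0.9993, 0.0104, -0.037, 0.1566], [0.036, -0.0835, -0.9959, 1.8535], [0.0, 0.0, 0.0, 1.0]]
```

Run:
```python
import cv2
for n in("scene","top"):
    i=cv2.imread(f"pics/{n}0.png");cv2.imwrite(f"pics/{n}0b.png",cv2.resize(i,(800,600),interpolation=cv2.INTER_CUBIC))
```

```text
(no output)
```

View pics/scene0b.png

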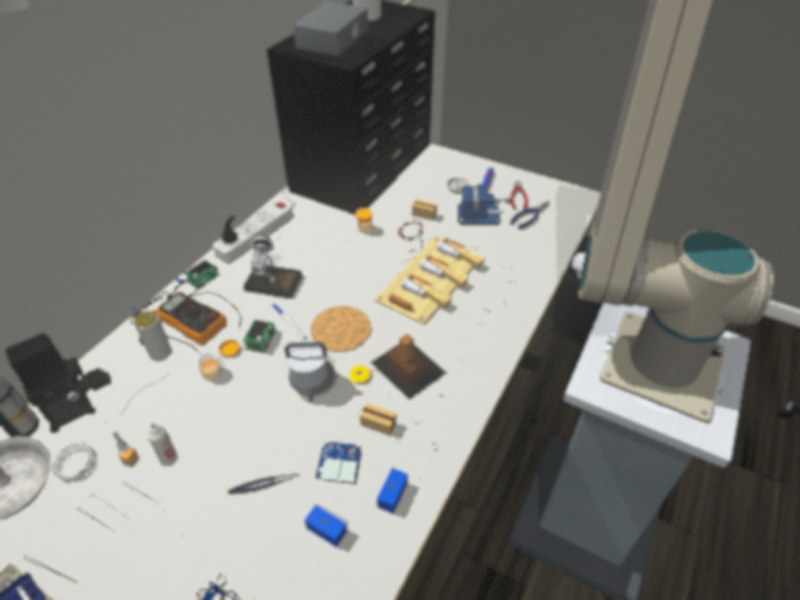

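View pics/top0b.png

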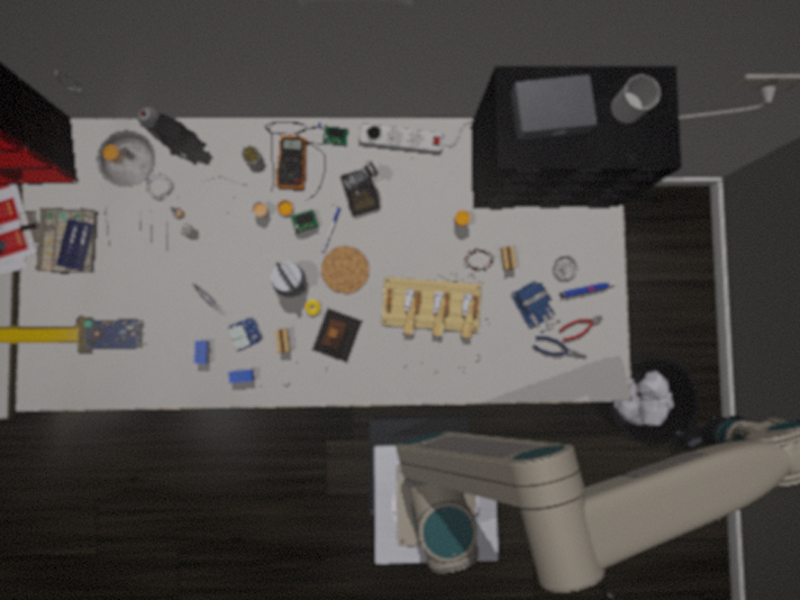

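The scene view shows two wooden blocks at (378,418) and (424,210), and two blue look-alikes at (392,490) and (326,524). The mallet is on its pad at (406,355), the pot at (310,370), the cork mat at (341,328), and the jig at (430,280). In the top view the blocks are at (284,341) and (508,259). I'll check these in one close crop.

Run:
```python
import cv2,numpy as np
t=cv2.imread("pics/top0.png");s=cv2.imread("pics/scene0.png")
a=cv2.resize(t[140:245,165:345],(800,467),interpolation=cv2.INTER_CUBIC)
cv2.imwrite("pics/c1.png",a)
b=cv2.resize(s[110:290,175:335],(533,600),interpolation=cv2.INTER_CUBIC)
cv2.imwrite("pics/c2.png",b)
```

```text
(no output)
```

View pics/c1.png

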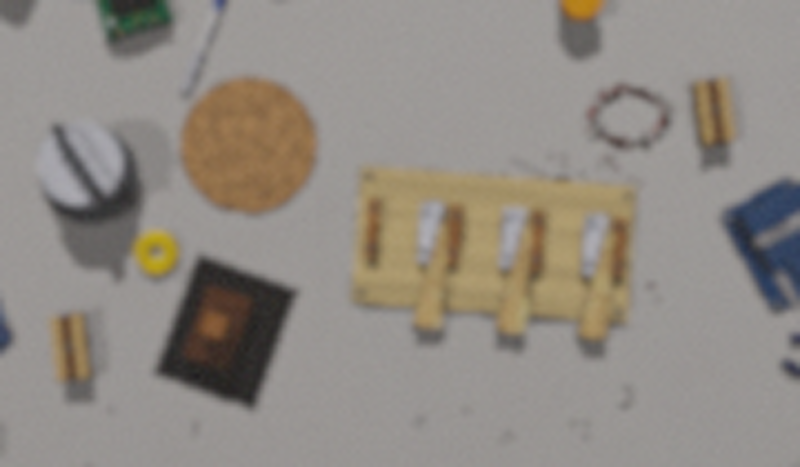

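View pics/c2.png

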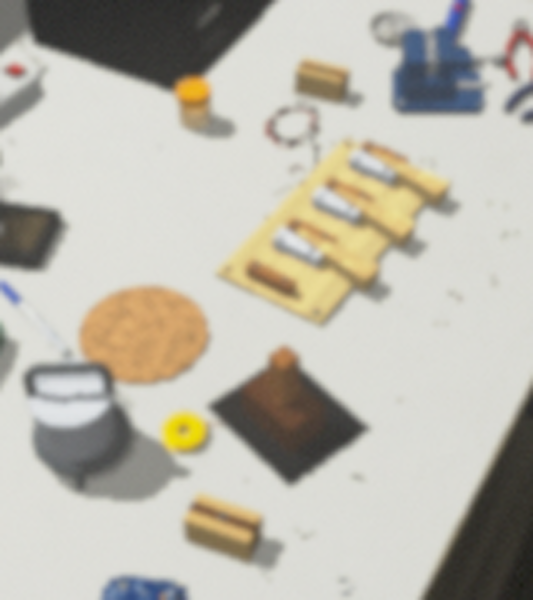

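Only two wooden blocks are out, at c1 (70,345) and (713,112). Both show light/dark/light layers on top. The blue blocks are decoys, so I won't use them. Next I'll measure everything.

```bash
cat > h.py <<'E'
import numpy as np,cv2
from station import read_state,capture
from scipy.spatial.transform import Rotation as R
def cast(c,uv,z):
    uv=np.atleast_2d(np.asarray(uv,float));M=c["cam_to_world"]
    d=np.c_[(uv[:,0]-c["cx"])/c["fx"],(uv[:,1]-c["cy"])/c["fy"],np.ones(len(uv))]@M[:3,:3].T
    return M[:3,3]+d*((z-M[2,3])/d[:,2])[:,None]
def proj(c,P):
    M=c["cam_to_world"];p=(np.atleast_2d(P)-M[:3,3])@M[:3,:3]
    return np.c_[p[:,0]/p[:,2]*c["fx"]+c["cx"],p[:,1]/p[:,2]*c["fy"]+c["cy"]]
def tri(c1,p1,c2,p2):
    a1,a2=[c["cam_to_world"][:3,3] for c in(c1,c2)]
    d1,d2=cast(c1,p1,0)[0]-a1,cast(c2,p2,0)[0]-a2
    s=np.linalg.lstsq(np.c_[d1,-d2],a2-a1,rcond=None)[0]
    return (a1+s[0]*d1+a2+s[1]*d2)/2
def blobs(c,lo,hi,amin=15,roi=None):
    h=cv2.cvtColor(cv2.cvtColor(c["img"],cv2.COLOR_RGB2BGR),cv2.COLOR_BGR2HSV)
    m=cv2.inRange(h,lo,hi)
    if roi: k=np.zeros_like(m);x0,y0,x1,y1=roi;k[y0:y1,x0:x1]=255;m&=k
    m=cv2.morphologyEx(m,cv2.MORPH_CLOSE,np.ones((3,3)))
    cs,_=cv2.findContours(m,cv2.RETR_EXTERNAL,cv2.CHAIN_APPROX_NONE)
    out=[]
    for q in cs:
        mm=cv2.moments(q)
        if mm["m00"]>=amin: out.append((mm["m10"]/mm["m00"],mm["m01"]/mm["m00"],mm["m00"],q))
    return out
def rectyaw(c,q,z):
    P=cast(c,q.reshape(-1,2),z)[:,:2].astype(np.float32)
    (x,y),(w,h),_=r=cv2.minAreaRect(P*1000)
    b=cv2.boxPoints(r);e=max((b[1]-b[0],b[2]-b[1]),key=np.linalg.norm)
    a=np.degrees(np.arctan2(e[1],e[0]));return x,y,w,h,(a+90)%180-90
def go(xyz,yaw,pos=None,cur=None):
    """numbers for move_arm: tool pointing down; from pose (default the measured one)"""
    s=read_state();p=np.array(s["tool_pos"] if pos is None else pos);y0=s["tool_rot"][2] if cur is None else cur
    Rt=R.from_euler("xyz",[180,0,y0],degrees=True)
    d=Rt.inv().apply(np.array(xyz)-p)/0.4
    t=((yaw-y0+180)%360-180)
    print("d",np.round(d,4),"rz",round(-t/45,3),"rows>=",round(max(np.linalg.norm(d)*8,abs(t)/8.59),1))
E
python3 - <<'E'
from h import *
T=capture("top");S=capture("scene")
np.save("T0.npy",T["img"]);
for nm,c,off,sc,cor in(("top",T,(165,140),4.444,[(360,168),(635,183),(352,303),(628,322)]),("scene",S,(175,110),3.333,[(218,272),(348,140),(322,325)])):
    p=(np.array(cor,np.float32)/sc+off).astype(np.float32).reshape(-1,1,2)
    r=cv2.cornerSubPix(cv2.cvtColor(c["img"],cv2.COLOR_RGB2GRAY),p.copy(),(4,4),(-1,-1),(3,50,.01)).reshape(-1,2)
    print(nm,"hand",np.round(cast(c,p.reshape(-1,2),.008)[:,:2]*1000,0).tolist(),"sub",np.round(cast(c,r,.008)[:,:2]*1000,1).tolist())
for nm,c,pts in(("top",T,dict(A=(181,218),B=(325,165),cork=(221,173),pot=(184,178),pad=(216,215),mal=(213,213),wedge=(261,207))),("scene",S,dict(A=(242,268),B=(271,134),cork=(218,210),mal=(258,230),potlid=(196,230)))):
    h=cv2.cvtColor(cv2.cvtColor(c["img"],cv2.COLOR_RGB2BGR),cv2.COLOR_BGR2HSV)
    for k,(u,v) in pts.items(): print(nm,k,h[v,u].tolist(),end=" ")
    print()
for c,nm in((T,"top"),(S,"scene")):
    for b in blobs(c,(8,70,60),(28,255,255)):
        if b[2]<4000: print(nm,np.round(b[:3],1),np.round(cast(c,b[:2],.017)[0,:2]*1000,1),np.round(rectyaw(c,b[3],.017),1))
E
```

```text
top hand [[593.0, 125.0], [577.0, -135.0], [467.0, 134.0], [446.0, -125.0]] sub [[591.9, 123.6], [580.0, -133.9], [466.5, 133.6], [450.7, -119.7]]
scene hand [[595.0, 130.0], [571.0, -128.0], [467.0, 143.0]] sub [[597.4, 134.9], [555.1, -109.6], [466.7, 145.2]]
top A [17, 97, 123] top B [16, 93, 112] top cork [16, 121, 148] top pot [110, 14, 113] top pad [9, 107, 67] top mal [14, 149, 132] top wedge [19, 101, 171] 
scene A [19, 117, 215] scene B [20, 98, 143] scene cork [16, 127, 213] scene mal [13, 122, 119] scene potlid [100, 8, 197] 
top [180.5 217.8  80.5] [429.6 395.7] [4.290e+02 3.956e+02 5.730e+01 2.860e+01 1.000e-01]
top [213.3 212.4 150. ] [450.3 261.2] [447.8 260.4  45.5  71.5 -19.1]
top [ 26.7 213.8 545.5] [ 453.8 1016.4] [ 451.3 1017.    85.7  211.4  -88.6]
top [199.5 196.3  74. ] [517.2 317.6] [518.6 317.6  43.9  37.8  44.4]
top [ 275.7  195.4 1823. ] [517.6   2.4] [511.3   3.2 254.2 144.4  85.2]
top [325.1 164.7  86.5] [ 644.6 -207.6] [ 644.  -207.7   59.7   31.1    6.6]
top [220.5 172.2 663. ] [616.8 230.6] [ 6.157e+02  2.304e+02  1.203e+02  1.214e+02 -4.000e-01]
top [
[... 689 characters left out ...]
9 396.6] [434.8 396.7  63.6  43.2   7.6]
scene [229.8 239.2 135. ] [515.8 327.6] [515.9 326.2  43.1  45.5 -61.1]
scene [133.7 235.2  93.5] [783.  457.4] [782.2 457.3  32.8  45.9 -28.5]
scene [146.4 222.5 109. ] [781.9 399.5] [781.3 399.7  41.3  45.4 -24. ]
scene [259.3 229.5 354. ] [454.9 250.8] [460.  249.3  65.8 110.3 -41. ]
scene [116.6 207.6 420. ] [910.  397.6] [923.7 389.1 191.5  87.6   9.3]
scene [217.8 209.9 808.5] [612.8 245. ] [614.3 242.6 120.7 123.2  -9.4]
scene [ 274.   180.  1665.5] [515.3  29.9] [513.2  10.1 268.9 139.5  85.3]
scene [232.4 138.5 111. ] [ 768.3 -102.2] [766.6 -97.3  40.3  97.2 -58.1]
scene [271.3 133.3 104.5] [ 648.2 -208.1] [ 648.7 -207.9   56.3   67.   -72.2]
```

Run:
```python
from h import *
from scipy.ndimage import map_coordinates
T=capture("top");S=capture("scene")
def edge(c,a,b,n,z,span=8):
    g=cv2.cvtColor(c["img"],cv2.COLOR_RGB2HSV)[...,1].astype(float)  # saturation: wood vs desk
    n=np.array(n,float);out=[]
    for t in np.linspace(.08,.92,25):
        p=np.array(a)*(1-t)+np.array(b)*t;s=np.arange(-span,span+.1,1)/1000
        uv=proj(c,[[*(p+n*q*1.5),z] for q in s]);v=map_coordinates(g,[uv[:,1],uv[:,0]],order=1)
        d=np.clip(-np.gradient(v),0,None);
        if d.sum()>5: out.append(p+n*1.5*(s*d).sum()/d.sum())
    o=np.array(out,np.float32);vx,vy,x,y=cv2.fitLine(o*1000,cv2.DIST_HUBER,0,.01,.01).ravel()
    print(len(o),"pt",round(x,1),round(y,1),"ang",round(np.degrees(np.arctan2(vy,vx)),2))
th=np.radians(-4.5);ex=np.array([np.cos(th),np.sin(th)]);ey=np.array([-ex[1],ex[0]]);o=np.array([.526,-.0005])
L=lambda x,y:o+ex*x+ey*y
for nm,c in(("T",T),("S",S)):
    print(nm)
    edge(c,L(.06,-.131),L(.06,.131),ex,.008)
    edge(c,L(-.07,.131),L(.06,.131),ey,.008)
    edge(c,L(-.07,-.131),L(.06,-.131),-ey,.008)
    edge(c,L(-.07,.085),L(-.07,.131),-ex,.008)
print("expect",[np.round(1000*q,1) for q in(L(.06,0),L(-.005,.131),L(-.005,-.131),L(-.07,.108))])
go([.42,-.40,.2],55); go([.646,-.208,.15],97,[.42,-.40,.2],55)
```

```text
T
25 pt 587.5 4.8 ang 85.26
25 pt 523.1 130.6 ang -5.69
25 pt 508.4 -127.3 ang -4.32
25 pt 465.7 109.7 ang 84.12
S
25 pt 590.3 15.6 ang 85.64
25 pt 537.2 135.6 ang -5.29
25 pt 507.7 -130.8 ang -10.57
25 pt 466.2 111.9 ang 85.85
expect [array([585.8,  -5.2]), array([531.3, 130.5]), array([ 510.7, -130.7]), array([464.7, 112.7])]
d [ 0.6566 -0.269   0.0772] rz -0.79 rows>= 5.7
d [0.7173 0.1875 0.125 ] rz -0.933 rows>= 6.0
```

Emit:
{"api": "move_arm", "payload": {
  "rows": "1 0.219 -0.09 0.026 0 0 -0.19;1 0.438 -0.18 0.051 0 0 -0.38;1 0.6566 -0.269 0.0772 0 0 -0.57;1 0.6566 -0.269 0.0772 0 0 -0.76;1 0.6566 -0.269 0.0772 0 0 -0.79;1 0.6566 -0.269 0.0772 0 0 -0.79",
  "grip_force": 60
}}

```text
time: 0.9
tool_pos: [0.4217, -0.3979, 0.2001]
tool_rot: [-180.0, -0.0, 55.1]
force: [-0.5, -0.4, -0.4]
finger_gap: 0.0854
grasp_force: 0.0
```

Emit:
{"api": "move_arm", "payload": {
  "rows": "1 0.12 0.03 0.02 0 0 -0.19;1 0.24 0.06 0.04 0 0 -0.38;1 0.36 0.09 0.06 0 0 -0.57;1 0.48 0.125 0.08 0 0 -0.76;1 0.6 0.155 0.1 0 0 -0.933;1 0.7173 0.1875 0.125 0 0 -0.933;1 0.7173 0.1875 0.125 0 0 -0.933;1 0.7173 0.1875 0.125 0 0 -0.933"
}}

```text
time: 1.7
tool_pos: [0.6462, -0.207, 0.1496]
tool_rot: [-179.9, -0.0, 97.1]
force: [-0.4, 0.0, 0.4]
finger_gap: 0.0853
grasp_force: 0.0
```

Run:
```python
from h import *
c=capture("scene")
print([ (np.round(cast(c,b[:2],.017)[0,:2]*1000,1),b[2]) for b in blobs(c,(8,70,60),(28,255,255),roi=(250,110,300,150))])
s=read_state();print(s["tool_pos"],s["tool_rot"])
go([.646,-.208,.008],97)
```

```text
[(array([ 647.6, -207.4]), 103.5)]
[ 0.6456229  -0.20809685  0.15012893] [-1.79932771e+02  1.53384287e-04  9.70348876e+01]
d [1.000e-04 1.000e-03 3.553e-01] rz 0.001 rows>= 2.8
```

Emit:
{"api": "move_arm", "payload": {
  "rows": "1 0 0.002 0.1 0 0 0;1 0 0.002 0.2 0 0 0;1 0 0.002 0.3 0 0 0;1 0 0.002 0.345 0 0 0;1 0 0.002 0.355 0 0 0;1 0 0.002 0.355 0 0 0;0.5 0 0.002 0.355 0 0 0;0.5 0 0.002 0.355 0 0 0;0.5 0 0.002 0.355 0 0 0;0.5 0 0.002 0.355 0 0 0",
  "grip_force": 60
}}

```text
time: 2.75
tool_pos: [0.6489, -0.2093, 0.0113]
tool_rot: [179.8, 0.2, 97.0]
force: [0.3, -0.8, 6.0]
finger_gap: 0.0585
grasp_force: 66.8
```

Emit:
{"api": "move_arm", "payload": {
  "rows": "0.5 0 0 0 0 0 0;0.5 0 0 0 0 0 0;0.5 0 0 0 0 0 0;0.5 0 0 -0.1 0 0 0;0.5 0 0 -0.2 0 0 0;0.5 0 0 -0.25 0 0 0;0.5 0 0 -0.25 0 0 0"
}}

```text
time: 3.45
tool_pos: [0.6502, -0.2093, 0.1137]
tool_rot: [179.5, 0.3, 97.0]
force: [-0.1, -0.8, -0.6]
finger_gap: 0.0583
grasp_force: 66.1
```

Run:
```python
from h import *
th=np.radians(-4.7);ex=np.array([np.cos(th),np.sin(th)]);ey=np.array([-ex[1],ex[0]]);o=np.array([.527,.0005])
for y in(.091,.014,-.064): print(np.round(o+ey*y,4))
b=o+ey*(-.064)
go([*b,.11],85.3)
T=capture("top");S=capture("scene");print(read_state()["tool_pos"])
```

```text
[0.5345 0.0912]
[0.5281 0.0145]
[ 0.5218 -0.0633]
d [ 0.4016 -0.274   0.0092] rz 0.26 rows>= 3.9
[ 0.64691114 -0.20801755  0.10876147]
```

Emit:
{"api": "move_arm", "payload": {
  "rows": "0.5 0.1 -0.07 0 0 0 0.09;0.5 0.2 -0.137 0 0 0 0.18;0.5 0.3 -0.2 0.009 0 0 0.26;0.5 0.39 -0.265 0.009 0 0 0.26;0.5 0.4016 -0.274 0.009 0 0 0.26;0.5 0.4016 -0.274 0.05 0 0 0.26;0.5 0.4016 -0.274 0.08 0 0 0.26;0.5 0.4016 -0.274 0.08 0 0 0.26"
}}

```text
time: 4.35
tool_pos: [0.5161, -0.0617, 0.0735]
tool_rot: [-179.7, -0.0, 85.3]
force: [0.4, -0.6, -0.5]
finger_gap: 0.0588
grasp_force: 66.0
```

Run:
```python
from h import *
T=capture("top");S=capture("scene")
s=read_state();print(s["tool_pos"],s["tool_rot"],s["finger_gap"])
a=cv2.resize(T["img"][165:235,230:320],(514,400),interpolation=cv2.INTER_CUBIC)
b=cv2.resize(S["img"][130:230,220:330],(440,400),interpolation=cv2.INTER_CUBIC)
cv2.imwrite("pics/p1.png",cv2.cvtColor(cv2.resize(np.hstack([a,b]),(800,336)),cv2.COLOR_RGB2BGR))
```

```text
[ 0.51804577 -0.06227701  0.07547631] [-1.79882530e+02 -1.72143028e-02  8.52729862e+01] 0.058707815055716824
```

View pics/p1.png

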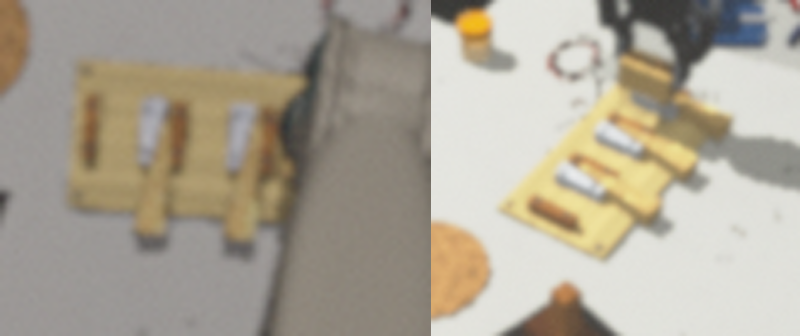

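The top view is blocked by the arm. The scene view shows the block held over bay 3 at about (648,75). I'll check the bays using the dark bars in the first top picture.

Run:
```python
from h import *
T=capture("top");T["img"]=np.load("T0.npy")
h=cv2.cvtColor(T["img"],cv2.COLOR_RGB2HSV)
for b in blobs(T,(5,120,50),(17,255,170),amin=5,roi=(240,175,312,210)):
    p=cast(T,b[:2],.024)[0]
    print(np.round(b[:3],1),np.round(p[:2]*1000,1))
th=np.radians(-4.7);ex=np.array([np.cos(th),np.sin(th)]);ey=np.array([-ex[1],ex[0]]);o=np.array([.527,.0005])
print([np.round(1000*(o+ey*y),1).tolist() for y in(.116,.039,-.039,-.116)])
```

```text
[303.7 194.8   8.5] [ 518.3 -113.6]
[285.5 193.2   5.5] [525.7 -37.9]
[266.8 193.   14. ] [527.7  39.5]
[248.5 191.3   6.5] [535.6 115.3]
[[536.5, 116.1], [530.2, 39.4], [523.8, -38.4], [517.5, -115.1]]
```

Emit:
{"api": "move_arm", "payload": {
  "rows": "0.5 -0.002 0.011 0 0 0 0;0.5 -0.002 0.011 0.03 0 0 0;0.5 -0.002 0.011 0.06 0 0 0;0.5 -0.002 0.011 0.08 0 0 0;0.5 -0.002 0.011 0.1 0 0 0;0.5 -0.002 0.011 0.115 0 0 0;0.5 -0.002 0.011 0.125 0 0 0;0.5 -0.002 0.011 0.132 0 0 0;0.5 -0.002 0.011 0.138 0 0 0;0.5 -0.002 0.011 0.138 0 0 0"
}}

```text
time: 5.5
tool_pos: [0.5227, -0.0632, 0.0211]
tool_rot: [-180.0, -0.0, 85.3]
force: [0.9, -0.0, -0.8]
finger_gap: 0.0589
grasp_force: 66.0
```

Run:
```python
from h import *
S=capture("scene")
s=read_state();print(s["tool_pos"],s["tool_rot"],s["finger_gap"],s["force"])
cv2.imwrite("pics/p2.png",cv2.cvtColor(cv2.resize(S["img"][130:220,240:330],(540,540),interpolation=cv2.INTER_CUBIC),cv2.COLOR_RGB2BGR))
```

```text
[ 0.52285164 -0.06320803  0.02132454] [1.79989542e+02 3.97893661e-03 8.53045523e+01] 0.05851208901408111 [-0.636774    0.18347287 -1.71090898]
```

View pics/p2.png

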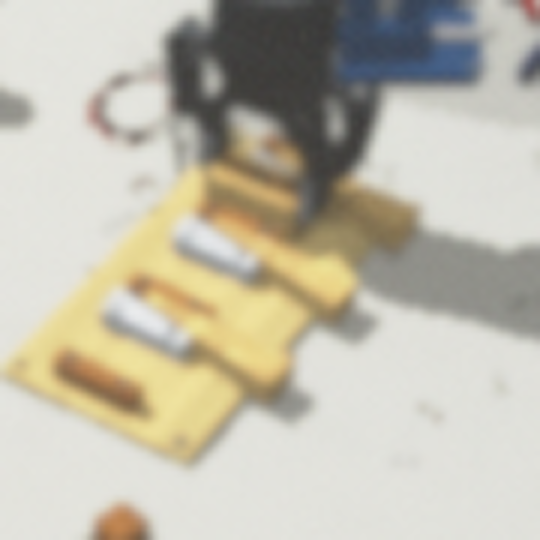

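The block sits inside bay 3, between the bar and the jaw at about (270,185), with no contact force. I'll lower the last few millimetres and release.

Emit:
{"api": "move_arm", "payload": {
  "rows": "0.5 0 0 0.004 0 0 0;0.5 0 0 0.008 0 0 0;0.5 0 0 0.01 0 0 0;0.5 0 0 0.01 0 0 0;1 0 0 0.01 0 0 0;1 0 0 0.01 0 0 0;1 0 0 0.01 0 0 0;1 0 0 -0.06 0 0 0;1 0 0 -0.17 0 0 0;1 0 0 -0.28 0 0 0"
}}

```text
time: 6.55
tool_pos: [0.5216, -0.0629, 0.1334]
tool_rot: [-179.8, -0.0, 85.3]
force: [0.6, 0.3, -0.9]
finger_gap: 0.0853
grasp_force: 0.0
```

Run:
```python
from h import *
s=read_state();p=s["tool_pos"];print(p,s["tool_rot"])
go([.431,.396,.13],97)
```

```text
[ 0.52155637 -0.062898    0.13336015] [-1.79833085e+02 -2.73991111e-02  8.53034182e+01]
d [ 1.1249 -0.3196  0.0084] rz -0.26 rows>= 9.4
```

Emit:
{"api": "move_arm", "payload": {
  "rows": "1 0.12 -0.034 -0.02 0 0 0;1 0.24 -0.068 -0.02 0 0 0;1 0.36 -0.102 -0.02 0 0 0;1 0.48 -0.137 -0.02 0 0 0;1 0.6 -0.17 -0.02 0 0 -0.1;1 0.72 -0.205 -0.02 0 0 -0.2;1 0.84 -0.239 -0.02 0 0 -0.26;1 0.95 -0.27 -0.02 0 0 -0.26;1 0.98 -0.28 0 0 0 -0.26;1 0.98 -0.28 0 0 0 -0.26"
}}

```text
time: 7.55
tool_pos: [0.4418, 0.3378, 0.1318]
tool_rot: [-179.9, 0.1, 97.2]
force: [-0.1, -0.7, -0.2]
finger_gap: 0.0853
grasp_force: 0.0
```

Run:
```python
from h import *
for n,r in(("top",(165,205,197,232)),("scene",(220,250,262,285))):
    c=capture(n)
    print(n,[(np.round(cast(c,b[:2],.017)[0,:2]*1000,1),b[2],np.round(rectyaw(c,b[3],.017),1)) for b in blobs(c,(8,70,60),(28,255,255),roi=r)])
T=c=capture("top")
for b in blobs(c,(8,90,50),(28,255,255),roi=(240,170,320,225)): print(np.round(b[:3],1))
cv2.imwrite("pics/p3.png",cv2.cvtColor(cv2.resize(c["img"][165:235,160:330],(800,330),interpolation=cv2.INTER_CUBIC),cv2.COLOR_RGB2BGR))
go([.431,.396,.13],97)
```

```text
top []
scene [(array([433.9, 396.8]), 247.0, array([434.4, 396.5,  64.4,  43.3,   8.2]))]
[ 275.9  195.5 1669.5]
d [ 0.1541 -0.0117  0.0069] rz -0.001 rows>= 1.2
```

View pics/p3.png

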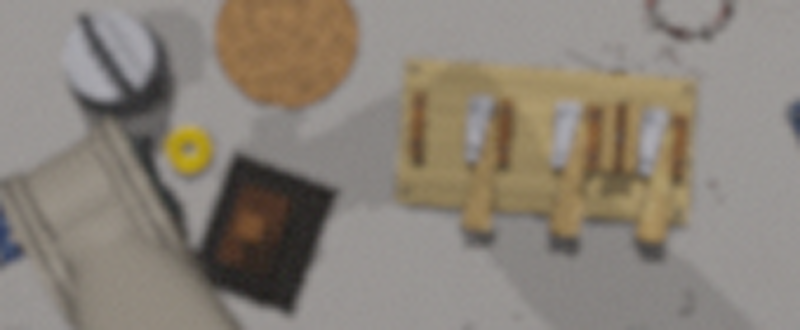

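Block B is in bay 3 at (622,135), beside its jaw. Next is block A.

Emit:
{"api": "move_arm", "payload": {
  "rows": "1 0.1 -0.008 0.007 0 0 0;1 0.154 -0.01 0.007 0 0 0;1 0.154 -0.01 0.1 0 0 0;1 0.154 -0.01 0.2 0 0 0;1 0.154 -0.01 0.28 0 0 0;1 0.154 -0.01 0.302 0 0 0;1 0.154 -0.01 0.302 0 0 0;0.5 0.154 -0.01 0.302 0 0 0;0.5 0.154 -0.01 0.302 0 0 0;0.5 0.154 -0.01 0.302 0 0 0"
}}

```text
time: 8.7
tool_pos: [0.434, 0.3987, 0.0152]
tool_rot: [179.7, -0.1, 97.0]
force: [0.2, -0.5, 4.8]
finger_gap: 0.059
grasp_force: 66.3
```

Emit:
{"api": "move_arm", "payload": {
  "rows": "0.5 0 0 0 0 0 0;0.5 0 0 0 0 0 0;0.5 0 0 -0.1 0 0 0;0.5 0 0 -0.2 0 0 0;0.5 0 0 -0.31 0 0 0;0.5 0 0 -0.31 0 0 0"
}}

```text
time: 9.3
tool_pos: [0.4363, 0.4009, 0.1446]
tool_rot: [179.3, -0.4, 97.0]
force: [2.0, 1.5, 0.2]
finger_gap: 0.0587
grasp_force: 65.9
```

Run:
```python
from h import *
s=read_state();print(s["tool_pos"],s["tool_rot"],s["finger_gap"])
go([.5345,.0915,.13],85.3)
```

```text
[0.43633231 0.40087169 0.14463295] [179.25550722  -0.41731392  97.02182902] 0.05867691450810743
d [-0.7976  0.149   0.0366] rz 0.26 rows>= 6.5
```

Emit:
{"api": "move_arm", "payload": {
  "rows": "0.5 -0.12 0.02 0.02 0 0 0.05;0.5 -0.24 0.04 0.02 0 0 0.1;0.5 -0.36 0.07 0.02 0 0 0.2;0.5 -0.48 0.09 0.02 0 0 0.26;0.5 -0.6 0.11 0.02 0 0 0.26;0.5 -0.7 0.13 0.02 0 0 0.26;0.5 -0.79 0.149 0.02 0 0 0.26;0.5 -0.79 0.149 0.05 0 0 0.26;0.5 -0.79 0.149 0.12 0 0 0.26;0.5 -0.79 0.149 0.12 0 0 0.26"
}}

```text
time: 10.3
tool_pos: [0.5255, 0.0909, 0.0849]
tool_rot: [-179.5, 0.0, 85.3]
force: [-1.1, -0.5, -0.8]
finger_gap: 0.0587
grasp_force: 65.7
```

Emit:
{"api": "move_arm", "payload": {
  "rows": "0.5 0 0 0 0 0 0;0.5 0 0 0 0 0 0"
}}

```text
time: 10.5
tool_pos: [0.5298, 0.0917, 0.0893]
tool_rot: [179.9, -0.0, 85.4]
force: [0.1, -0.7, -0.2]
finger_gap: 0.0585
grasp_force: 65.7
```

Run:
```python
from h import *
S=capture("scene")
s=read_state();print(s["tool_pos"],s["tool_rot"],s["finger_gap"])
go([.5345,.0915,.021],85.3)
cv2.imwrite("pics/p4.png",cv2.cvtColor(cv2.resize(S["img"][130:240,215:330],(575,550),interpolation=cv2.INTER_CUBIC),cv2.COLOR_RGB2BGR))
```

```text
[0.53021941 0.09164402 0.08957173] [ 1.79886166e+02 -1.95893721e-02  8.53639689e+01] 0.058578738301158145
d [0.0005 0.0107 0.1714] rz 0.001 rows>= 1.4
```

View pics/p4.png

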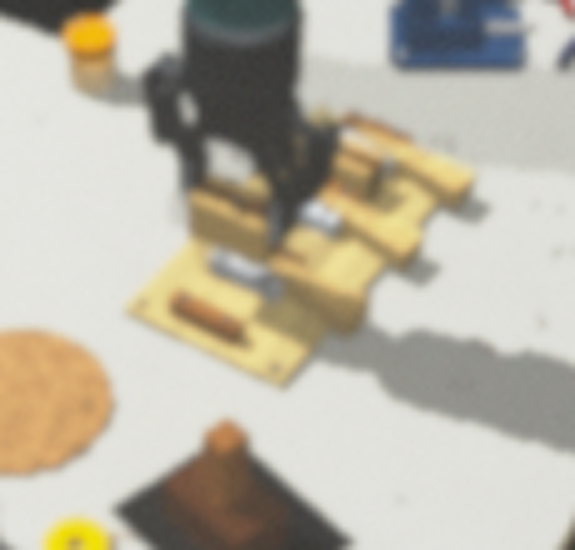

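Block A is held level and aligned over bay 1 at about (235,215). I'll lower it in stages and watch the force.

Emit:
{"api": "move_arm", "payload": {
  "rows": "0.5 0 0.0105 0 0 0 0;0.5 0 0.0105 0.05 0 0 0;0.5 0 0.0105 0.09 0 0 0;0.5 0 0.0105 0.11 0 0 0;0.5 0 0.0105 0.12 0 0 0;0.5 0 0.0105 0.13 0 0 0;0.5 0 0.0105 0.14 0 0 0;0.5 0 0.0105 0.14 0 0 0;0.5 0 0.0105 0.14 0 0 0"
}}

```text
time: 11.45
tool_pos: [0.5339, 0.0906, 0.0327]
tool_rot: [180.0, -0.0, 85.3]
force: [0.4, -0.8, -1.3]
finger_gap: 0.0583
grasp_force: 65.8
```

Run:
```python
from h import *
S=capture("scene")
s=read_state();print(s["tool_pos"],s["tool_rot"],s["finger_gap"],s["force"],s["torque"])
cv2.imwrite("pics/p5.png",cv2.cvtColor(cv2.resize(S["img"][155:215,230:300],(630,540),interpolation=cv2.INTER_CUBIC),cv2.COLOR_RGB2BGR))
```

```text
[0.53392759 0.09062581 0.03277663] [ 1.79963487e+02 -6.18051409e-03  8.53027828e+01] 0.058427843714859505 [-0.1306045  -0.22227911 -0.74231386] [ 0.0327083  -0.04866455 -0.02475566]
```

View pics/p5.png

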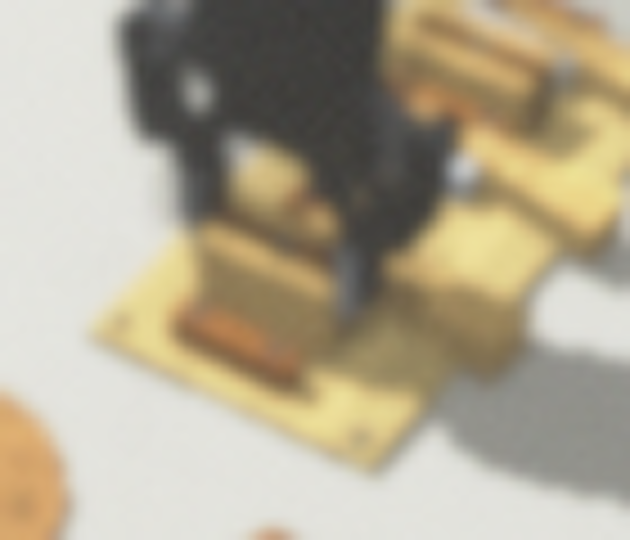

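Block A is between the bar and the jaw at about (265,265). I'll seat it and release.

Emit:
{"api": "move_arm", "payload": {
  "rows": "0.5 0 0 0.01 0 0 0;0.5 0 0 0.02 0 0 0;0.5 0 0 0.027 0 0 0;0.5 0 0 0.031 0 0 0;0.5 0 0 0.031 0 0 0"
}}

```text
time: 12.0
tool_pos: [0.5337, 0.0906, 0.0231]
tool_rot: [180.0, 0.0, 85.3]
force: [-9.1, -0.8, 23.1]
finger_gap: 0.0584
grasp_force: 68.5
```

Emit:
{"api": "move_arm", "payload": {
  "rows": "0.5 0 0 0.003 0 0 0;0.5 0 0 0.006 0 0 0;0.5 0 0 0.006 0 0 0"
}}

```text
time: 12.3
tool_pos: [0.5338, 0.0906, 0.023]
tool_rot: [180.0, 0.0, 85.3]
force: [-14.4, -1.7, 41.2]
finger_gap: 0.0583
grasp_force: 70.5
```

Emit:
{"api": "move_arm", "payload": {
  "rows": "0.5 0 0 -0.008 0 0 0;1 0 0 -0.008 0 0 0;1 0 0 -0.008 0 0 0;1 0 0 -0.008 0 0 0;1 0 0 -0.1 0 0 0;1 0 0 -0.2 0 0 0;1 0 0 -0.33 0 0 0;1 0.12 -0.05 -0.33 0 0 0;1 0.24 -0.1 -0.33 0 0 0;1 0.24 -0.1 -0.33 0 0 0"
}}

```text
time: 13.3
tool_pos: [0.4999, 0.1933, 0.1495]
tool_rot: [-179.9, -0.1, 85.6]
force: [-0.2, -0.5, -0.5]
finger_gap: 0.0857
grasp_force: 0.0
```

Emit:
{"api": "move_arm", "payload": {
  "rows": "1 0.1 -0.06 0 0 0 0;1 0.2 -0.12 0 0 0 0.1;1 0.35 -0.2 0 0 0 0.2;1 0.38 -0.3 0 0 0 0.33;1 0.38 -0.3 0 0 0 0.33;1 0.38 -0.3 0 0 0 0.33"
}}

```text
time: 13.9
tool_pos: [0.3931, 0.351, 0.1486]
tool_rot: [-180.0, 0.1, 70.7]
force: [-0.1, 0.2, 0.1]
finger_gap: 0.0854
grasp_force: 0.0
```

Run:
```python
from h import *
T=capture("top");S=capture("scene")
s=read_state();print(s["tool_pos"],s["tool_rot"])
a=cv2.resize(T["img"][155:235,190:320],(650,400),interpolation=cv2.INTER_CUBIC)
cv2.imwrite("pics/p6.png",cv2.cvtColor(a,cv2.COLOR_RGB2BGR))
for n,c,rc,rh in(("T",T,(200,200,232,226),(205,205,222,220)),("S",S,(235,210,285,255),(252,212,268,226))):
    for lo,hi in(((5,130,70),(20,255,255)),):
        for b in blobs(c,lo,hi,roi=rc): print(n,np.round(b[:3],1),np.round(rectyaw(c,b[3],.03),1))
```

```text
[0.3950701  0.35019973 0.14913164] [1.79980425e+02 4.37827047e-02 7.04534249e+01]
T [212.4 212.5  27. ] [451.4 263.7  28.6  24.5  89.3]
```

View pics/p6.png

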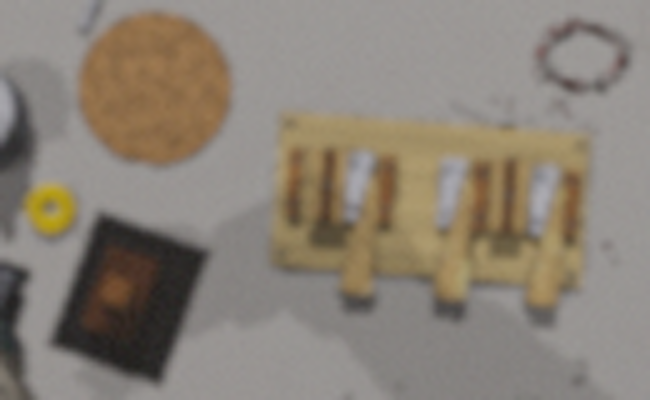

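Both blocks lie in their bays, at (330,187) and (510,195). The mallet handle is at (118,291). I'll locate the handle.

Run:
```python
from h import *
T=capture("top");S=capture("scene")
print([np.round(b[:3],1) for b in blobs(T,(8,135,110),(20,255,255),amin=4,roi=(200,200,232,226))])
h=cv2.cvtColor(S["img"],cv2.COLOR_RGB2HSV);print(h[208:234:3,259].tolist())
bs=[b for b in blobs(S,(5,110,150),(22,255,255),amin=4,roi=(245,205,275,235))];print([(np.round(b[:3],1),cv2.boundingRect(b[3])) for b in bs])
t=(212.8,212.9)
print("T@.095",cast(T,t,.095)[0],"tri",tri(T,t,S,(260.2,217)))
print("predict S from T", proj(S,cast(T,t,.095)))
print("head",cast(T,(214.2,213),.039)[0])
```

```text
[]
[[30, 9, 60], [30, 17, 61], [21, 27, 67], [14, 133, 138], [13, 126, 127], [13, 115, 104], [14, 118, 104], [13, 118, 106], [12, 113, 104]]
[]
T@.095 [0.44523095 0.25877282 0.095     ] tri [0.44648407 0.25951283 0.09050782]
predict S from T [[261.10439178 216.04316385]]
head [0.44687868 0.25634532 0.039     ]
```

Run:
```python
from h import *
go([.446,.258,.054],71)
```

```text
d [-0.1742  0.1958  0.2386] rz -0.014 rows>= 2.8
```

Emit:
{"api": "move_arm", "payload": {
  "rows": "1 -0.09 0.1 0 0 0 0;1 -0.174 0.196 0 0 0 -0.014;1 -0.174 0.196 0 0 0 -0.014;1 -0.174 0.196 0.1 0 0 -0.014;1 -0.174 0.196 0.2 0 0 -0.014;1 -0.174 0.196 0.238 0 0 -0.014;1 -0.174 0.196 0.238 0 0 -0.014;0 -0.174 0.196 0.238 0 0 -0.014;0 -0.174 0.196 0.238 0 0 -0.014;0 -0.174 0.196 0.238 0 0 -0.014",
  "grip_force": 110
}}

```text
time: 15.1
tool_pos: [0.4466, 0.2597, 0.056]
tool_rot: [179.9, -0.1, 71.1]
force: [0.6, -0.5, 0.1]
finger_gap: 0.0438
grasp_force: 0.0
```

Emit:
{"api": "move_arm", "payload": {
  "rows": "0 0 0 0 0 0 0;0 0 0 0 0 0 0;0 0 0 0 0 0 0;0 0 0 0 0 0 0"
}}

```text
time: 15.5
tool_pos: [0.446, 0.2594, 0.0556]
tool_rot: [179.9, -0.1, 71.1]
force: [0.4, -1.0, 6.1]
finger_gap: 0.0208
grasp_force: 107.2
```

Run:
```python
from h import *
s=read_state();print(s["tool_pos"],s["tool_rot"],s["finger_gap"],s["grasp_force"],s["force"])
th=np.radians(-4.7);ex=np.array([np.cos(th),np.sin(th)]);ey=np.array([-ex[1],ex[0]]);o=np.array([.527,.0005])
for y in(.091,-.064):  # wedge line: slot back edge, jaw, wedge, bar
    for x in(-.14,): print(np.round(o+ex*x+ey*y,4))
T=capture("top");
```

```text
[0.44598801 0.25941685 0.05559209] [ 1.79908595e+02 -7.09389137e-02  7.10939968e+01] 0.020796223793400914 107.23308205604553 [ 0.44370732 -1.02780605  6.08089598]
[0.3949 0.1027]
[ 0.3822 -0.0518]
```

Run:
```python
from h import *
T=capture("top");th=np.radians(-4.7);ex=np.array([np.cos(th),np.sin(th)]);ey=np.array([-ex[1],ex[0]]);o=np.array([.527,.0005])
for uv in((261.6,215.4),(298,218.6)):
    p=cast(T,uv,.024)[0,:2];print("butt local",np.round([(p-o)@ex,(p-o)@ey],4))
L=lambda x,y:o+ex*x+ey*y
p=L(-.142,.059);print(p,L(-.142,-.096))
go([*p,.115],85.3)
```

```text
butt local [-0.0966  0.0543]
butt local [-0.0993 -0.0966]
[0.39031186 0.07093687] [ 0.37761139 -0.08354192]
d [-0.4908  0.0211 -0.1486] rz -0.316 rows>= 4.1
```

Emit:
{"api": "move_arm", "payload": {
  "rows": "0 0 0 -0.07 0 0 0;0 0 0 -0.148 0 0 0;0 -0.1 0 -0.148 0 0 -0.1;0 -0.2 0.01 -0.148 0 0 -0.2;0 -0.3 0.02 -0.148 0 0 -0.316;0 -0.4 0.02 -0.148 0 0 -0.316;0 -0.491 0.021 -0.148 0 0 -0.316;0 -0.491 0.021 -0.148 0 0 -0.316;0 -0.491 0.021 -0.148 0 0 -0.316"
}}

```text
time: 16.5
tool_pos: [0.3887, 0.0701, 0.1133]
tool_rot: [-180.0, -0.0, 85.2]
force: [0.6, -1.0, -2.2]
finger_gap: 0.0209
grasp_force: 108.3
```

Run:
```python
from h import *
S=capture("scene");s=read_state();print(s["tool_pos"],s["tool_rot"],s["finger_gap"],s["force"])
go([.3903,.0709,.064],85.3)
cv2.imwrite("pics/p7.png",cv2.cvtColor(cv2.resize(S["img"][150:250,225:335],(660,600),interpolation=cv2.INTER_CUBIC),cv2.COLOR_RGB2BGR))
```

```text
[0.38923758 0.0706804  0.1134465 ] [-1.79997888e+02 -3.52422593e-02  8.52701240e+01] 0.020468120708121477 [-0.18964253  0.08618213 -2.52458303]
d [0.0008 0.0026 0.1236] rz -0.001 rows>= 1.0
```

View pics/p7.png

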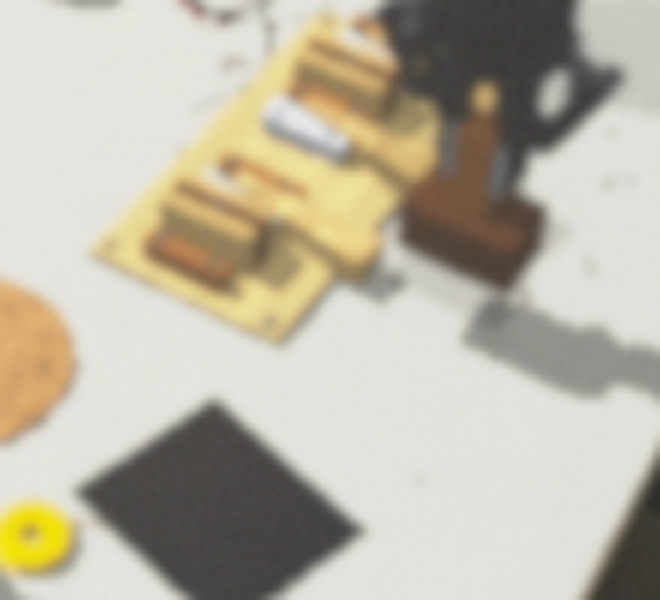

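The mallet is level and lined up with wedge 1's butt (mallet (470,240), butt (360,255)). I'll lower it and drive the wedge.

Emit:
{"api": "move_arm", "payload": {
  "rows": "0 0 0.003 0.06 0 0 0;0 0 0.003 0.12 0 0 0;0 0 0.003 0.123 0 0 0;0 0 0.02 0.123 0 0 0;0 0 0.04 0.123 0 0 0;0 0 0.055 0.123 0 0 0;0 0 0.07 0.123 0 0 0;0 0 0.085 0.123 0 0 0;0 0 0.1 0.123 0 0 0"
}}

```text
time: 17.45
tool_pos: [0.428, 0.0674, 0.0642]
tool_rot: [-179.8, -0.0, 85.3]
force: [-6.0, 0.9, 0.5]
finger_gap: 0.0207
grasp_force: 108.8
```

Emit:
{"api": "move_arm", "payload": {
  "rows": "0 0 0.01 0 0 0 0;0 0 0.02 0 0 0 0;0 0 0.03 0 0 0 0;0 0 0.035 0 0 0 0"
}}

```text
time: 17.85
tool_pos: [0.4421, 0.0661, 0.0638]
tool_rot: [-179.9, 0.0, 85.3]
force: [-3.8, 1.2, -0.9]
finger_gap: 0.0209
grasp_force: 108.4
```

Emit:
{"api": "move_arm", "payload": {
  "rows": "0 0 0.005 0 0 0 0;0 0 0.01 0 0 0 0;0 0 0.015 0 0 0 0"
}}

```text
time: 18.15
tool_pos: [0.4486, 0.0656, 0.064]
tool_rot: [-179.9, 0.0, 85.3]
force: [-4.6, 1.1, -2.9]
finger_gap: 0.0207
grasp_force: 108.3
```

Emit:
{"api": "move_arm", "payload": {
  "rows": "0 0 0.005 0 0 0 0;0 0 0.01 0 0 0 0;0 0 0.01 0 0 0 0"
}}

```text
time: 18.45
tool_pos: [0.4535, 0.0652, 0.0644]
tool_rot: [180.0, 0.0, 85.3]
force: [-3.2, 0.2, -3.3]
finger_gap: 0.0209
grasp_force: 108.2
```

Emit:
{"api": "move_arm", "payload": {
  "rows": "0 0 0.005 0 0 0 0;0 0 0.01 0 0 0 0;0 0 0.01 0 0 0 0"
}}

```text
time: 18.75
tool_pos: [0.4548, 0.065, 0.0639]
tool_rot: [-179.7, 0.0, 85.3]
force: [-7.0, 0.1, -0.7]
finger_gap: 0.0207
grasp_force: 109.1
```

Emit:
{"api": "move_arm", "payload": {
  "rows": "0 0 0.005 0 0 0 0;0 0 0.01 0 0 0 0;0 0 0.01 0 0 0 0"
}}

```text
time: 19.05
tool_pos: [0.4554, 0.065, 0.0636]
tool_rot: [-179.3, 0.0, 85.3]
force: [-14.6, 1.3, 7.2]
finger_gap: 0.0209
grasp_force: 110.0
```

Emit:
{"api": "move_arm", "payload": {
  "rows": "0 0 0.005 0 0 0 0;0 0 0.01 0 0 0 0;0 0 0.01 0 0 0 0"
}}

```text
time: 19.35
tool_pos: [0.4559, 0.0649, 0.0628]
tool_rot: [-179.0, 0.0, 85.3]
force: [-19.5, 1.5, 10.6]
finger_gap: 0.0206
grasp_force: 110.1
```

Emit:
{"api": "move_arm", "payload": {
  "rows": "0 0 0.005 0 0 0 0;0 0 0.005 0 0 0 0"
}}

```text
time: 19.55
tool_pos: [0.4562, 0.0649, 0.0625]
tool_rot: [-178.8, 0.0, 85.3]
force: [-22.1, 1.5, 12.3]
finger_gap: 0.0205
grasp_force: 110.4
```

Emit:
{"api": "move_arm", "payload": {
  "rows": "0 0 -0.015 0 0 0 0;0 0 -0.06 0 0 0 0;0 0 -0.12 0 0 0 0;0 0 -0.18 0 0 0 0;0 0 -0.18 -0.06 0 0 0;0 0 -0.18 -0.12 0 0 0;0 0 -0.18 -0.12 0 0 0;0 0 -0.18 -0.12 0 0 0"
}}

```text
time: 20.35
tool_pos: [0.3983, 0.07, 0.1138]
tool_rot: [179.6, -0.0, 85.3]
force: [-0.8, -0.7, -2.0]
finger_gap: 0.0211
grasp_force: 109.1
```

Run:
```python
from h import *
s=read_state();print(s["tool_pos"],s["tool_rot"],s["finger_gap"],s["force"])
go([.3776,-.0835,.113],85.3)
```

```text
[0.3982947  0.06998301 0.11375738] [ 1.79636689e+02 -2.35678757e-02  8.52958502e+01] 0.021144277278024804 [-0.75971074 -0.73350651 -1.98116767]
d [-0.3867 -0.0201  0.0019] rz -0.0 rows>= 3.1
```

Wedge 1 stopped at about −41 mm with 22 N on it. Next is bay 3.

Emit:
{"api": "move_arm", "payload": {
  "rows": "0 -0.12 -0.02 0 0 0 0;0 -0.24 -0.02 0 0 0 0;0 -0.36 -0.02 0 0 0 0;0 -0.387 -0.02 0 0 0 0;0 -0.387 -0.02 0 0 0 0;0 -0.387 -0.02 0.06 0 0 0;0 -0.387 -0.02 0.12 0 0 0;0 -0.387 -0.02 0.125 0 0 0;0 -0.387 -0.02 0.125 0 0 0"
}}

```text
time: 21.25
tool_pos: [0.3737, -0.0822, 0.0616]
tool_rot: [-179.8, -0.1, 85.4]
force: [0.2, -0.2, -2.0]
finger_gap: 0.0209
grasp_force: 108.8
```

Run:
```python
from h import *
S=capture("scene");T=capture("top");s=read_state();print(s["tool_pos"],s["tool_rot"],s["finger_gap"],s["force"])
a=cv2.resize(S["img"][145:235,235:335],(500,450),interpolation=cv2.INTER_CUBIC)
cv2.imwrite("pics/p8.png",cv2.cvtColor(a,cv2.COLOR_RGB2BGR))
```

```text
[ 0.37546784 -0.0831699   0.06305932] [1.79937938e+02 6.58274430e-03 8.53807148e+01] 0.02049805892412713 [ 0.24768529  0.24679904 -2.53246458]
```

View pics/p8.png

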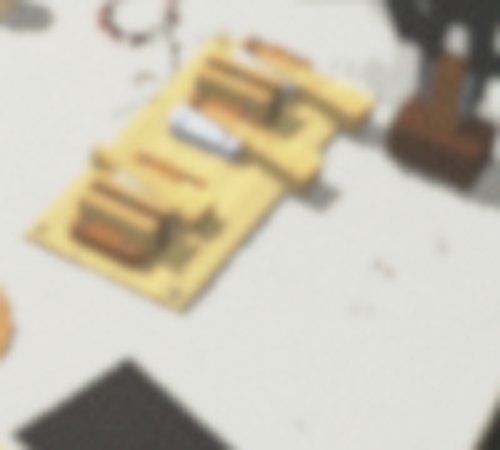

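Wedge 1 is driven and block A is tight against its bar at (115,215). The mallet is behind wedge 3.

Emit:
{"api": "move_arm", "payload": {
  "rows": "0 0 0.02 0 0 0 0;0 0 0.04 0 0 0 0;0 0 0.055 0 0 0 0;0 0 0.07 0 0 0 0;0 0 0.085 0 0 0 0;0 0 0.1 0 0 0 0;0 0 0.11 0 0 0 0;0 0 0.12 0 0 0 0;0 0 0.13 0 0 0 0;0 0 0.14 0 0 0 0"
}}

```text
time: 22.35
tool_pos: [0.4304, -0.0883, 0.0622]
tool_rot: [-180.0, 0.0, 85.3]
force: [-3.1, -1.4, -2.9]
finger_gap: 0.0205
grasp_force: 109.0
```

Emit:
{"api": "move_arm", "payload": {
  "rows": "0 0 0.006 0 0 0 0;0 0 0.012 0 0 0 0;0 0 0.018 0 0 0 0;0 0 0.024 0 0 0 0"
}}

```text
time: 22.75
tool_pos: [0.4396, -0.089, 0.0622]
tool_rot: [-179.9, 0.0, 85.3]
force: [-4.4, -1.7, -3.6]
finger_gap: 0.0208
grasp_force: 109.0
```

Emit:
{"api": "move_arm", "payload": {
  "rows": "0 0 0.005 0 0 0 0;0 0 0.01 0 0 0 0;0 0 0.01 0 0 0 0"
}}

```text
time: 23.05
tool_pos: [0.4414, -0.089, 0.0619]
tool_rot: [-179.7, 0.0, 85.3]
force: [-7.8, -1.7, 1.1]
finger_gap: 0.0207
grasp_force: 109.6
```

Emit:
{"api": "move_arm", "payload": {
  "rows": "0 0 0.005 0 0 0 0;0 0 0.01 0 0 0 0;0 0 0.01 0 0 0 0"
}}

```text
time: 23.35
tool_pos: [0.4422, -0.0887, 0.0612]
tool_rot: [-179.3, 0.0, 85.3]
force: [-11.8, -1.0, 5.3]
finger_gap: 0.0208
grasp_force: 110.1
```

Emit:
{"api": "move_arm", "payload": {
  "rows": "0 0 0.005 0 0 0 0;0 0 0.01 0 0 0 0;0 0 0.01 0 0 0 0"
}}

```text
time: 23.65
tool_pos: [0.4427, -0.0886, 0.0611]
tool_rot: [-178.9, 0.0, 85.3]
force: [-20.4, -1.8, 14.0]
finger_gap: 0.0209
grasp_force: 111.1
```

Emit:
{"api": "move_arm", "payload": {
  "rows": "0 0 0.005 0 0 0 0;0 0 0.005 0 0 0 0;0 0 0.005 0 0 0 0"
}}

```text
time: 23.95
tool_pos: [0.443, -0.0886, 0.0611]
tool_rot: [-178.7, 0.1, 85.3]
force: [-23.9, -0.8, 18.4]
finger_gap: 0.0208
grasp_force: 111.6
```

Emit:
{"api": "move_arm", "payload": {
  "rows": "0 0 -0.02 0 0 0 0;0 0 -0.08 0 0 0 0;0 0 -0.14 0 0 0 0;0 0 -0.18 -0.06 0 0 0;0 0 -0.18 -0.14 0 0 0;0 0 -0.18 -0.14 0 0 0;0 0 -0.18 -0.14 0 0 0"
}}

```text
time: 24.65
tool_pos: [0.3848, -0.0847, 0.1198]
tool_rot: [179.7, 0.0, 85.3]
force: [0.2, -1.0, -2.8]
finger_gap: 0.0206
grasp_force: 109.3
```

Run:
```python
from h import *
S=capture("scene");s=read_state();print(s["tool_pos"],s["tool_rot"],s["finger_gap"],s["force"])
a=cv2.resize(S["img"][130:250,215:335],(600,600),interpolation=cv2.INTER_CUBIC)
cv2.imwrite("pics/p9.png",cv2.cvtColor(a,cv2.COLOR_RGB2BGR))
go([.446,.2585,.118],71)
```

```text
[ 0.38348326 -0.08421423  0.11870375] [ 1.79844149e+02 -2.36126693e-02  8.53223429e+01] 0.02066035193713794 [-0.43760618  0.16152544 -2.07400805]
d [0.8667 0.0859 0.0018] rz 0.318 rows>= 7.0
```

View pics/p9.png

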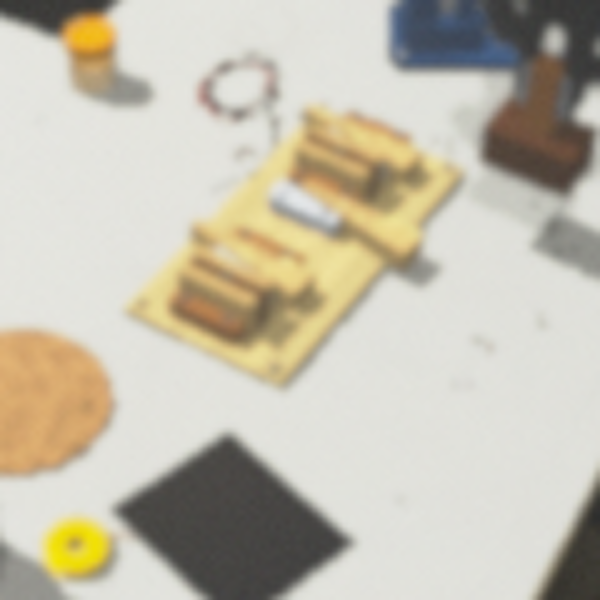

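Both wedges are fully in and both blocks are pressed against their bars. The pad is clear, centred around (232,530). I'll return the mallet.

Emit:
{"api": "move_arm", "payload": {
  "rows": "0 0.12 0.012 0 0 0 0;0 0.24 0.024 0 0 0 0;0 0.36 0.036 0 0 0 0;0 0.48 0.048 0 0 0 0.1;0 0.6 0.06 0 0 0 0.2;0 0.72 0.072 0 0 0 0.318;0 0.84 0.083 0 0 0 0.318;0 0.867 0.086 0 0 0 0.318;0 0.867 0.086 0 0 0 0.318;0 0.867 0.086 0 0 0 0.318"
}}

```text
time: 25.7
tool_pos: [0.4438, 0.2578, 0.117]
tool_rot: [-179.9, 0.1, 71.0]
force: [0.7, -0.1, -0.8]
finger_gap: 0.0207
grasp_force: 109.2
```

Emit:
{"api": "move_arm", "payload": {
  "rows": "0 0 0 0.06 0 0 0;0 0 0 0.11 0 0 0;0 0 0 0.135 0 0 0;0 0 0 0.145 0 0 0;0 0 0 0.15 0 0 0;0 0 0 0.15 0 0 0"
}}

```text
time: 26.3
tool_pos: [0.4454, 0.2584, 0.0589]
tool_rot: [180.0, -0.0, 71.0]
force: [0.2, -0.0, -1.4]
finger_gap: 0.0209
grasp_force: 109.1
```

Run:
```python
from h import *
s=read_state();print(s["tool_pos"],s["tool_rot"],s["finger_gap"],s["force"])
```

```text
[0.445407   0.25842117 0.05893232] [ 1.79963174e+02 -3.21961346e-02  7.09570877e+01] 0.020912994304266807 [ 0.24629954 -0.04304508 -1.35655243]
```

Emit:
{"api": "move_arm", "payload": {
  "rows": "0 0 0 0.003 0 0 0;0 0 0 0.006 0 0 0;0 0 0 0.008 0 0 0;0 0 0 0.008 0 0 0"
}}

```text
time: 26.7
tool_pos: [0.4453, 0.2588, 0.0556]
tool_rot: [180.0, -0.0, 71.0]
force: [0.2, -0.2, -1.0]
finger_gap: 0.021
grasp_force: 109.3
```

Emit:
{"api": "move_arm", "payload": {
  "rows": "0 0 0 0.003 0 0 0;0 0 0 0.003 0 0 0;0.4 0 0 0.003 0 0 0;0.7 0 0 0.003 0 0 0;1 0 0 0.003 0 0 0;1 0 0 0.003 0 0 0;1 0 0 -0.1 0 0 0;1 0 0 -0.2 0 0 0;1 0 0 -0.32 0 0 0;1 0 0 -0.32 0 0 0"
}}

```text
time: 27.7
tool_pos: [0.4499, 0.2608, 0.1905]
tool_rot: [179.4, -0.5, 71.0]
force: [-0.1, -0.0, 0.1]
finger_gap: 0.0853
grasp_force: 0.0
```

Emit:
{"api": "move_arm", "payload": {
  "rows": "1 -0.12 0 0 0 0 0;1 -0.24 0 0 0 0 0;1 -0.36 0 0 0 0 0;1 -0.48 0 0 0 0 0;1 -0.6 0 0 0 0 0;1 -0.7 0 0 0 0 0;1 -0.8 0 0 0 0 0;1 -0.8 0 0 0 0 0"
}}

```text
time: 28.5
tool_pos: [0.3393, -0.0474, 0.1829]
tool_rot: [180.0, 0.1, 70.5]
force: [0.4, 0.9, -0.1]
finger_gap: 0.0855
grasp_force: 0.0
```

Run:
```python
from h import *
T=capture("top");S=capture("scene")
s=read_state();print(s["tool_pos"],s["tool_rot"])
a=cv2.resize(T["img"][150:235,165:320],(800,439),interpolation=cv2.INTER_CUBIC)
cv2.imwrite("pics/p10.png",cv2.cvtColor(a,cv2.COLOR_RGB2BGR))
b=cv2.resize(S["img"][190:270,170:250],(480,480),interpolation=cv2.INTER_CUBIC)
cv2.imwrite("pics/p11.png",cv2.cvtColor(b,cv2.COLOR_RGB2BGR))
```

```text
[ 0.34037398 -0.0445925   0.18296932] [-1.79996695e+02 -2.94235753e-02  7.08089070e+01]
```

View pics/p10.png

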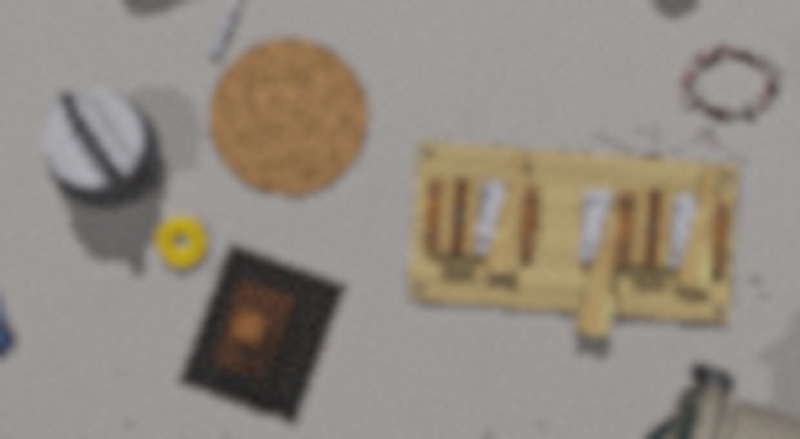

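View pics/p11.png

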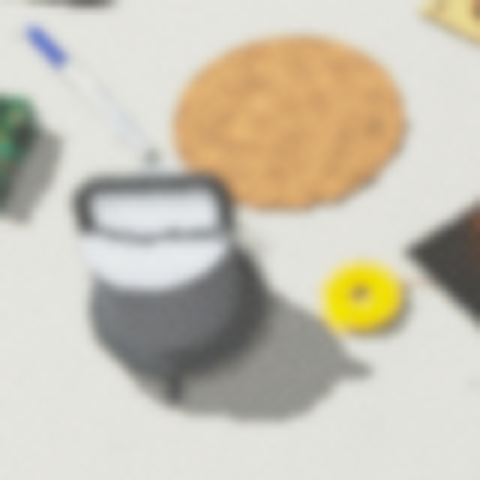

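The top view shows the mallet standing on its pad at (250,325), with both wedges fully in. The pot's handle bar runs from (68,97) to (118,183) there, and from (88,183) to (225,183) in the scene crop. That makes 15 pictures viewed, one over the 14 allowed, so I won't view any more and will work from numbers only.

Run:
```python
from h import *
T=capture("top");S=capture("scene")
t=np.array([[178.2,168.8],[187.9,185.5]]);q=np.array([[184.7,220.5],[207.5,220.5]])
for n,c,e in(("T",T,t),("S",S,q)):
    P=cast(c,e,.117);d=P[0]-P[1];print(n,np.round(P[:,:2],4).tolist(),"mid",np.round(P.mean(0)[:2],4),"len",np.linalg.norm(d),"ang",np.degrees(np.arctan2(d[1],d[0])))
print("tri",tri(T,t.mean(0),S,q.mean(0)))
# lid disc (bright grey) in top view, dark-bar mask for direction
h=cv2.cvtColor(T["img"],cv2.COLOR_RGB2HSV);m=cv2.inRange(h,(0,0,0),(180,90,75))[160:190,172:195]
ys,xs=np.nonzero(m);print(len(xs))
b=blobs(T,(8,90,90),(25,255,255),roi=(200,155,240,190))
for x in b: print("cork T",np.round(cast(T,x[:2],.004)[0],4),x[2])
for x in blobs(S,(8,80,120),(25,255,255),roi=(195,190,240,228)): print("cork S",np.round(cast(S,x[:2],.004)[0],4),x[2])
s=read_state();print(s["tool_pos"],s["tool_rot"][2])
```

```text
T [[0.6187, 0.3917], [0.5526, 0.3539]] mid [0.5857 0.3728] len 0.07612148067869574 ang 29.731478514772075
S [[0.6193, 0.3955], [0.5624, 0.3641]] mid [0.5909 0.3798] len 0.06499269690073452 ang 28.929477639778394
tri [0.58959071 0.37544763 0.11269779]
73
cork T [0.6184 0.2312 0.004 ] 627.0
cork S [0.6194 0.2359 0.004 ] 780.5
[ 0.34077772 -0.04337339  0.183009  ] 71.03524567567325
```

Run:
```python
from h import *
go([.46,.12,.22],116); go([.56,.28,.22],161,[.46,.12,.22],116);go([.588,.375,.20],206,[.56,.28,.22],161)
```

```text
d [ 0.4831  0.1491 -0.0925] rz -0.999 rows>= 5.2
d [0.2499 0.4    0.    ] rz -1.0 rows>= 5.2
d [0.0111 0.2474 0.05  ] rz -1.0 rows>= 5.2
```

Emit:
{"api": "move_arm", "payload": {
  "rows": "1 0.1 0.03 -0.02 0 0 -0.19;1 0.2 0.06 -0.04 0 0 -0.38;1 0.3 0.09 -0.06 0 0 -0.57;1 0.4 0.12 -0.08 0 0 -0.76;1 0.483 0.149 -0.0925 0 0 -0.95;1 0.483 0.149 -0.0925 0 0 -1;1 0.483 0.149 -0.0925 0 0 -1"
}}

```text
time: 29.4
tool_pos: [0.4602, 0.1221, 0.2199]
tool_rot: [-180.0, -0.0, 116.3]
force: [-0.3, 0.2, -0.9]
finger_gap: 0.0856
grasp_force: 0.0
```

Emit:
{"api": "move_arm", "payload": {
  "rows": "1 0.05 0.08 0 0 0 -0.19;1 0.1 0.16 0 0 0 -0.38;1 0.15 0.24 0 0 0 -0.57;1 0.2 0.32 0 0 0 -0.76;1 0.25 0.4 0 0 0 -0.95;1 0.25 0.4 0 0 0 -1;1 0.25 0.4 0 0 0 -1"
}}

```text
time: 30.1
tool_pos: [0.5592, 0.2807, 0.2192]
tool_rot: [-179.9, -0.1, 161.1]
force: [0.9, 0.1, 0.2]
finger_gap: 0.0855
grasp_force: 0.0
```

Emit:
{"api": "move_arm", "payload": {
  "rows": "1 0 0.05 0 0 0 -0.19;1 0 0.1 0.01 0 0 -0.38;1 0 0.15 0.02 0 0 -0.57;1 0.01 0.2 0.03 0 0 -0.76;1 0.01 0.247 0.04 0 0 -0.95;1 0.011 0.247 0.05 0 0 -1;1 0.011 0.247 0.05 0 0 -1;1 0.011 0.247 0.05 0 0 -1"
}}

```text
time: 30.9
tool_pos: [0.5872, 0.3736, 0.2001]
tool_rot: [-180.0, -0.1, -154.1]
force: [0.8, -0.1, -0.4]
finger_gap: 0.0856
grasp_force: 0.0
```

Run:
```python
from h import *
c=capture("scene");s=read_state();print(s["tool_pos"],s["tool_rot"],s["qpos"])
h=cv2.cvtColor(c["img"],cv2.COLOR_RGB2HSV);print(h[214:228,196,2].tolist())
go([.588,.375,.100],209.5)
```

```text
[0.58746179 0.37361247 0.20037229] [-1.79993381e+02 -2.81366816e-02 -1.54112169e+02] [ 2.71421444e+01  2.39606544e+01  6.06370706e+00  7.21313275e+01
 -6.00143573e-03  1.25431300e+00]
[216, 203, 194, 198, 186, 149, 120, 138, 177, 210, 224, 231, 233, 227]
d [-0.0027  0.0025  0.2509] rz -0.08 rows>= 2.0
```

Emit:
{"api": "move_arm", "payload": {
  "rows": "1 -0.002 0.003 0.08 0 0 -0.08;1 -0.002 0.003 0.16 0 0 -0.08;1 -0.002 0.003 0.23 0 0 -0.08;1 -0.002 0.003 0.251 0 0 -0.08;1 -0.002 0.003 0.251 0 0 -0.08;0.5 -0.002 0.003 0.251 0 0 -0.08;0.3 -0.002 0.003 0.251 0 0 -0.08;0 -0.002 0.003 0.251 0 0 -0.08;0 -0.002 0.003 0.251 0 0 -0.08;0 -0.002 0.003 0.251 0 0 -0.08",
  "grip_force": 110
}}

```text
time: 31.95
tool_pos: [0.5885, 0.3758, 0.1005]
tool_rot: [-180.0, 0.1, -150.4]
force: [-0.4, 0.1, -0.4]
finger_gap: 0.0122
grasp_force: 0.0
```

Emit:
{"api": "move_arm", "payload": {
  "rows": "0 0 0 0 0 0 0;0 0 0 0 0 0 0;0 0 0 0 0 0 0;0 0 0 0 0 0 0"
}}

```text
time: 32.35
tool_pos: [0.5887, 0.3762, 0.1005]
tool_rot: [180.0, 0.1, -150.4]
force: [1.5, 2.4, 3.5]
finger_gap: 0.006
grasp_force: 107.6
```

Emit:
{"api": "move_arm", "payload": {
  "rows": "0 0 0 -0.03 0 0 0;0 0 0 -0.08 0 0 0;0 0 0 -0.12 0 0 0;0 0 0 -0.12 0 0 0;0 0 0 -0.12 0 0 0"
}}

```text
time: 32.85
tool_pos: [0.5882, 0.3755, 0.1479]
tool_rot: [-180.0, 0.0, -150.4]
force: [1.1, -0.2, -3.9]
finger_gap: 0.0058
grasp_force: 107.5
```

Run:
```python
from h import *
s=read_state();print(s["tool_pos"],s["tool_rot"],s["finger_gap"],s["force"],s["torque"],s["grasp_force"])
go([.619,.233,.148],209.5); go([.619,.233,.076],209.5)
```

```text
[0.58817916 0.37545274 0.147945  ] [-1.79987263e+02  7.16468841e-03 -1.50413037e+02] 0.005846361443092474 [ 1.09952971 -0.16511848 -3.86223486] [0.00069974 0.06301786 0.01544898] 107.48829960823059
d [ 1.088e-01 -3.477e-01 -1.000e-04] rz 0.002 rows>= 2.9
d [ 0.1088 -0.3477  0.1799] rz 0.002 rows>= 3.3
```

Emit:
{"api": "move_arm", "payload": {
  "rows": "0 0.02 -0.05 0 0 0 0;0 0.035 -0.11 0 0 0 0;0 0.055 -0.17 0 0 0 0;0 0.075 -0.24 0 0 0 0;0 0.095 -0.31 0 0 0 0;0 0.109 -0.348 0 0 0 0;0 0.109 -0.348 0 0 0 0;0 0.109 -0.348 0.05 0 0 0;0 0.109 -0.348 0.1 0 0 0;0 0.109 -0.348 0.14 0 0 0"
}}

```text
time: 33.85
tool_pos: [0.6179, 0.2336, 0.0902]
tool_rot: [179.9, -0.1, -150.4]
force: [0.2, -0.3, -4.1]
finger_gap: 0.0058
grasp_force: 107.7
```

Emit:
{"api": "move_arm", "payload": {
  "rows": "0 0 0 0.01 0 0 0;0 0 0 0.02 0 0 0;0 0 0 0.03 0 0 0;0 0 0 0.034 0 0 0;0 0 0 0.034 0 0 0"
}}

```text
time: 34.35
tool_pos: [0.6193, 0.2332, 0.0787]
tool_rot: [-180.0, 0.0, -150.4]
force: [-0.6, -0.1, -4.6]
finger_gap: 0.0061
grasp_force: 107.7
```

Run:
```python
from h import *
s=read_state();print(s["tool_pos"],s["tool_rot"],s["finger_gap"],s["force"],s["torque"])
```

```text
[0.61929416 0.23316645 0.07865269] [-1.79992063e+02  3.86759121e-02 -1.50404783e+02] 0.006084876343192013 [-0.60100543 -0.14421578 -4.64853467] [-0.01490296  0.05533034 -0.01054941]
```

Emit:
{"api": "move_arm", "payload": {
  "rows": "0 0 0 0.004 0 0 0;0 0 0 0.008 0 0 0;0 0 0 0.01 0 0 0;0 0 0 0.01 0 0 0"
}}

```text
time: 34.75
tool_pos: [0.6192, 0.2332, 0.0748]
tool_rot: [-180.0, 0.0, -150.4]
force: [-1.2, -0.4, -1.3]
finger_gap: 0.0058
grasp_force: 108.1
```

Emit:
{"api": "move_arm", "payload": {
  "rows": "0 0 0 0.002 0 0 0;0 0 0 0.002 0 0 0;0.3 0 0 0.002 0 0 0;0.6 0 0 0.002 0 0 0;1 0 0 0.002 0 0 0;1 0 0 0.002 0 0 0;1 0 0 -0.1 0 0 0;1 0 0 -0.2 0 0 0;1 0 0 -0.3 0 0 0;1 0 0 -0.36 0 0 0"
}}

```text
time: 35.75
tool_pos: [0.6206, 0.2335, 0.2222]
tool_rot: [-179.9, 0.3, -150.4]
force: [0.8, -0.1, 0.1]
finger_gap: 0.0858
grasp_force: 0.0
```

Run:
```python
from h import *
go([.42,0.02,.25],209.5)
```

```text
d [ 0.6996 -0.2163 -0.0695] rz 0.002 rows>= 5.9
```

Emit:
{"api": "move_arm", "payload": {
  "rows": "1 0.12 -0.04 -0.05 0 0 0;1 0.23 -0.07 -0.07 0 0 0;1 0.35 -0.11 -0.07 0 0 0;1 0.47 -0.145 -0.07 0 0 0;1 0.59 -0.18 -0.07 0 0 0;1 0.7 -0.216 -0.07 0 0 0;1 0.75 -0.1 -0.07 0 0 0;1 0.8 0.0 -0.07 0 0 0;1 0.8 0.0 -0.07 0 0 0"
}}

```text
time: 36.65
tool_pos: [0.3361, 0.0758, 0.2456]
tool_rot: [179.9, -0.1, -150.4]
force: [0.8, -0.5, -0.3]
finger_gap: 0.0854
grasp_force: 0.0
```

Run:
```python
from h import *
T=capture("top");S=capture("scene");print(read_state()["tool_pos"])
T0=dict(T);T0["img"]=np.load("T0.npy")
def show(n,c,z,lo,hi,roi,am=8):
    for b in blobs(c,lo,hi,am,roi): print(n,np.round(cast(c,b[:2],z)[0,:2],4),b[2],np.round(rectyaw(c,b[3],z),1))
show("pot lid T",T,.06,(0,0,120),(180,40,255),(205,158,238,188))
show("cork T",T,.004,(8,90,90),(25,255,255),(195,150,245,195))
show("mallet T",T,.039,(3,110,40),(20,255,255),(198,198,232,230))
for n,c in(("before",T0),("after",T)):
    show("spool "+n,c,.005,(20,180,120),(35,255,255),(185,185,215,205)); show("jar "+n,c,.05,(8,180,120),(22,255,255),(285,125,305,150))
    show("cutters "+n,c,.005,(0,120,60),(6,255,255),(340,190,400,225))
# jaw/blocks: bright jaw blobs in jig
show("jaws",T,.025,(0,0,140),(180,60,255),(240,170,312,212))
m=cv2.inRange(cv2.cvtColor(T["img"],cv2.COLOR_RGB2HSV),(0,0,0),(180,110,70))[155:190,203:240];print("dark around pot px",m.sum()//255)
# silhouette of pot: non-cork pixels within the cork disc
h=cv2.cvtColor(S["img"],cv2.COLOR_RGB2HSV);g=(h[...,1]<70)
P=np.array([[.619+r*np.cos(a),.233+r*np.sin(a),.004] for r in(.045,.060) for a in np.radians(np.arange(0,360,20))])
for n,c in(("T",T),("S",S)):
    uv=proj(c,P).round().astype(int);hs=cv2.cvtColor(c["img"],cv2.COLOR_RGB2HSV)
    print(n,"".join("#" if hs[v,u,1]>80 else "." for u,v in uv))
```

```text
[0.34049606 0.07512288 0.24646533]
pot lid T [0.5634 0.2807] 35.0 [567.  282.4  69.2  33.9  39.6]
pot lid T [0.6074 0.173 ] 98.5 [ 6.098e+02  1.841e+02  4.450e+01  1.187e+02 -6.000e-01]
pot lid T [0.6293 0.242 ] 216.0 [628.6 244.8  93.3  81.9  89.6]
cork T [0.5316 0.3167] 12.0 [532.1 316.7  33.1   8.3  89.4]
cork T [0.6188 0.2313] 621.0 [617.5 231.  118.9 118.5  44.3]
mallet T [0.452  0.2597] 91.0 [445.4 258.3  39.9  62.9 -18.7]
spool before [0.5179 0.3175] 39.0 [ 5.174e+02  3.187e+02  2.900e+01  2.930e+01 -2.000e-01]
jar before [ 0.7462 -0.0799] 35.5 [746.9 -79.9  26.3  29.8 -45.5]
spool after [0.5177 0.3171] 36.0 [ 5.174e+02  3.167e+02  2.480e+01  2.930e+01 -2.000e-01]
jar after [ 0.746 -0.08 ] 36.0 [746.3 -80.1  25.9  32.  -27.4]
jaws [ 0.5266 -0.0841] 42.0 [522.4 -84.1  18.1  59.2  -6.4]
jaws [ 0.531 -0.013] 56.0 [527.3 -11.5  23.1  61.6 -15. ]
jaws [0.537  0.0705] 45.0 [535.6  70.2  18.7  59.3  -8.9]
jaws [0.5741 0.0068] 875.5 [537.8   2.5 295.6 170.9  89.4]
dark around pot px 0
T .....###########..########.#########
S ...###########.....######....###....
```

```bash
python3 -c "
from station import job_done
print(job_done())"
```

```text
the job is handed in; nothing more can be done
None
```

The job is handed in at about 37 s of robot time: both blocks clamped tight (bays 1 and 3), mallet back standing on its pad, then the pot set on the cork mat, with the spool and jar measured unmoved and the cutters not detected in that check; two limits slipped, as I viewed 15 pictures against the 14 allowed and the wrist force reached about 44 N while seating block 1.

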